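Drive a stuck plug out of a dough press

ROBOT

A 6-joint arm with a two-finger parallel gripper is mounted at the origin on a cart in front of the work surface, level with it; the furniture and walls round the work are solid. World frame = base frame: x ahead of the robot, y to its left, z up, the work surface at z = 0. Lengths are in mm, angles in rad, forces in N, time in s.
With the tool pointing down it reaches from about 275 to 1000 mm from the base axis. Payload 8.4 kg.
Tool frame: the origin (TCP) lies midway between the tips of the shut fingers; the grasp point (between the pads) lies 19 mm behind it; z points along the fingers, y is the direction in which the jaws open and shut (so a half turn about z gives the same grasp; the last joint's range is limited). The gripper opens to 85 mm and grips with 20 to 120 N. Pads are 22 mm wide; open, the fingers measure 114 mm over their backs; the gripper's body (76 mm by 85 mm) begins 54 mm behind the grasp point. The pads swing forward as they close: fully open they stand 13 mm farther back than shut.
Start: joints at [1.256, 0.353, 1.633, -0, 1.155, -0.002], TCP at [192.326, 594.675, 231.281] pointing down, gripper open.
Joint ranges: [-2.63, 2.63], [-0.92, 2.1], [0.06, 2.66], [-1.3, 4.44], [0, 2.69], [-3.02, 3.02]. Speed limits (rad/s): [2.22, 2.22, 2.79, 3.14, 3.14, 3.14].

INTERFACE

Orientations are given as a rotation vector (axis times angle).
In Python, from cell import bot, viewer, hand_in, cut_out, mark_of gives the robot as it stands.
- The arm moves only by the shell command python3 -m crank 'ROWS' [FORCE]. ROWS is JSON, a list that holds one entry, the list of rows, each a list of 5 numbers: the closure, from 0 (fully open) to 1 (shut), then the shift along the tool's x, y, z in mm, then the turn about the tool's z in rad. A call has 1 to 10 rows; each row is the pose to reach, as a shift and turn from the pose commanded when the call began, along the tool's axes at that moment; what a row does not reach only later rows make up. A row lasts 1/8 s, in which the tool goes at most 62.5 mm and 10.7 degrees, less where a joint would pass 70% of its speed; a pose out of reach is approached as far as the arm can. A call with a gripper value outside its range is refused whole. The fingers move at their own pace and stop on an object; FORCE is the grip in N (left out, the last holds). Time passes only in rows, so rows that repeat a pose let the fingers close. It gives the time, the measured TCP pose, the force and the opening at its end, in the units of the state.
- bot.get_obs(): the state, without advancing time (a new reading comes with each control period).
- viewer.get_image(name): name is "scene" or "top"; returns (picture, depth): 480x640x3 uint8, blue, green, red; 480x640 float32, mm along the optical axis (not along the pixel's ray), 0 where there is no reading.
- viewer.get_calibration(name): a dict with "fx", "fy", "cx", "cy" (pixels), "k1" (the pictures are not rectified: a ray, as slopes to the right and down, at radius r is drawn at 1 + k1 r^2 times it, then the intrinsics apply), "R" (3x3) and "t" (3): a world point X has camera coordinates R X + t. Camera axes: x right, y down, z forward; pixel columns grow to the right and rows downward; lengths in mm; the calibration is good to about 2 mm. A picture is of the moment at which its call begins. get_calibration takes no time and is no camera call.
- hand_in(): hands the job in, once; it reports no verdict.
Trained networks look in the newest picture that a camera, given by its name, has taken for a name from the list of things; names that differ only in an ending like _2 or _b are one class to them, and where a whole thing is asked for, a point or a joint stands for the part that bears it (a point fixed in the world has none). Each returns a list of dicts, best first, with "conf" (0 to 1); they miss things now and then, are a little off and sometimes report something else, mostly with a low value. They report only what shows in the picture. A call takes as long as a camera call.
- cut_out(camera, name): "mask" (480x640 bool, what is visible of it).
- mark_of(camera, name): "location" ([x, y, z] in mm, in world coordinates, good to about 4 mm: a listed point, or the origin of a listed thing).
The state is a dict: "clock": time; "joints": joint angles; "dq": joint speeds; "tau": joint torques, N m; "eef_pos": TCP position; "tool_rot": TCP orientation; "ft_force": force on the tool from outside, world axes, zero at the start; "wrist_torque": the same for the moment, N m; "gripper_width": finger opening in mm.
Only numpy, scipy, OpenCV 4.12 (cv2) and the standard library are available. Lean on these libraries where they do the work, as an engineer would, in place of code of your own. Each camera call takes 0.05 s, during which the arm holds its last target.

TASK

A white plug is stuck tight in the barrel of the dough press. Take the drift rod out of its wooden block, feel for the hole in the press's cap, and push the plug gently down through the barrel with the rod until it drops into the dish below; then stand the rod back upright in its block. Neither the cap nor the plug may be pressed by the rod with more than 25 N, do not pull the plug with the fingers, and leave the other things on the worktop alone.

Things in the scene. Friction and masses are not known exactly. Their poses are not given: they have to be found in the camera images.
- press: Dough press, aluminium, fixed on the worktop, 90 mm wide, 106 mm high with its cap; origin: centre of its underside, z up along the barrel's axis. A round base (8 mm thick) with a catch dish, three posts, and an upright barrel (47 mm outside, bore 32 mm, from 42 to 88 mm up). A round steel cap, 60 mm across, on a soft seal closes the barrel's top.
- press_cap_top (a point): point on the barrel's axis, 106 mm above the press's underside, level with the top of the raised round boss (36 mm wide) on the cap. A plain 13.5 mm hole, 12 mm long, goes down through the boss's middle. Boss and hole are off-centre: 4 mm beside this point, in a direction that differs every time and has no link with the yaw.
- press_seal (a point): on the axis, 94 mm up, under the cap: soft seal that lets cap and boss (top 106 mm, flat part 101 mm up) give straight down about 1 mm per 3 N, 6 mm at most, then hard. Sideways they are rigid, and the cap does not turn under light loads.
- press_pads (a point): on the axis, 56 mm up: middle of four sprung rubber pads in the bore, from 46 to 66 mm up, that grip the plug. A steady push of roughly 8 to 18 N slides it down; it falls free once its top has passed below the pads, that is when the rod's tip is about 44 mm above the press's underside.
- press_dish (a point): centre of the catch dish's floor, 8 mm above the underside, on the barrel's axis
- plug: solid white plastic plug, 30 mm diameter, 20 mm high, stuck in the barrel below the cap (not visible from above except through the hole); origin: centre of its underside, z up. At the start its underside is 48 to 54 mm above the press's underside.
- stand: light wooden block 66 x 66 x 45 mm fixed on the worktop; an upright round blind hole, 16 mm wide with a 2 mm chamfer and 35 mm deep, is in the middle of its top; origin: centre of its underside
- stand_floor (a point): centre of the floor of the block's hole, 10 mm above the block's underside
- drift: drift rod, 134 mm long, 0.15 kg: a plain steel shank of 12 mm diameter (tip chamfered 1.5 mm), 84 mm long, then a thin brass ferrule of 19 mm and a round wooden handle of 26 mm diameter from 93 to 129 mm above the tip. It stands upright in the block's hole at the start, tip on the hole's floor; origin: centre of the tip, z towards the handle
- drift_tip (a point): centre of the rod's tip
- drift_handle (a point): middle of the wooden handle, on its axis, 110 mm above the tip
- lemon: lemon lying behind the work; a bystander, to be left alone; origin: centre of its underside
- garlic: garlic bulb behind the work; a bystander, to be left alone; origin: centre of its underside
- teaspoon: metal teaspoon, 130 mm, lying between the two task places; a bystander, to be left alone; origin: centre of its underside
- mug: two-tone mug, 101 mm high, behind the work; a bystander, to be left alone; origin: centre of its underside
- pepper_mill: turned wooden pepper mill, 150 mm high, behind the work; a bystander, to be left alone; origin: centre of its underside
- spice_jar: spice jar with white cap, 105 mm high, at the right rear; a bystander, to be left alone; origin: centre of its underside

How it is judged (in metres and radians):
On the way, in this order (a step that is already met when the one before it is completed fails the run):
1. the rod's tip is down through the hole in the cap, inside the barrel, with the plug still stuck (z of drift_tip in the frame of press below 0.09 m and horizontal distance between drift_tip and press_dish below 0.01 m and z of plug in the frame of press above 0.04 m), for 0.05 s.
2. the plug has dropped out of the barrel into the dish while the rod is still in the barrel (z of plug in the frame of press below 0.028 m and horizontal distance between plug and press_dish below 0.03 m and z of drift_tip in the frame of press below 0.09 m and horizontal distance between drift_tip and press_dish below 0.01 m), for 0.05 s.
At the end, for the whole second after the job is handed in: The plug lies in the press's dish (its origin less than 28 mm above the press's underside and within 30 mm of the axis) and the rod stands in the block's hole, tip within 10 mm of the hole's floor centre and leaning less than 0.2 rad; both at rest and released (z of plug in the frame of press below 0.028 m and horizontal distance between plug and press_dish below 0.03 m and linear speed of each of plug, drift below 0.02 m/s and distance between drift_tip and stand_floor below 0.01 m and angle between drift's own z axis and vertical below 0.2 rad); the robot touches nothing.
It fails at once if the rod pressed the press or its cap with more than 25 N (contact force between drift and press above 25 N).
It fails at once if the rod pressed the plug with more than 25 N (contact force between drift and plug above 25 N).
It fails at once if the fingers took hold of the plug (contact force between the fingers and plug above 1 N).
It fails at once if one of the other things on the worktop was moved by more than 30 mm (distance of any of lemon, garlic, teaspoon from where it was at the start of the episode above 0.03 m).
It also fails if it takes over 64 s, if anything falls off the work surface, if the arm or the gripper's body presses on something with over 40 N, if the wrist force passes 120 N, or if a joint passes its speed limit or range.

## Working session

There is one attempt and no reset: what is moved stays moved. The work goes in short steps, Python scripts to look and compute and a shell command to move; the robot and the scene stay as the last step left them, time stands still between calls to the robot, and variables do not carry over. Pictures are saved under pics/ and viewed, and the job is handed in when it is done.

```bash
ls; mkdir -p pics
python3 - <<'E'
from cell import bot,viewer,cut_out,mark_of
import cv2
o=bot.get_obs();print(o)
for n in("scene","top"):
    im,d=viewer.get_image(n);cv2.imwrite(f"pics/{n}0.png",im)
    c=viewer.get_calibration(n);print(n,c)
    for k in("press_cap_top","press","stand","drift","drift_handle","stand_floor"):
        print(n,k,[(x["conf"],x["location"]) for x in mark_of(n,k)[:2]])
E
```

```text
pics
{'clock': 0.0, 'joints': array([ 1.25563393e+00,  3.53629760e-01,  1.63415211e+00, -1.70149896e-05,
        1.15519938e+00, -2.38508140e-03]), 'dq': array([ 7.62794016e-04, -5.65076644e-04,  1.29124243e-03,  1.12373409e-03,
       -1.29933760e-05, -4.19888223e-04]), 'tau': array([-2.63046577e-04, -6.05267930e+01, -3.42062330e+01, -6.96903868e-06,
        9.63992381e-03, -2.82878045e-05]), 'eef_pos': array([192.15968983, 594.21625589, 230.56547439]), 'tool_rot': array([-4.89266621e-01, -3.10305254e+00,  2.15749666e-03]), 'ft_force': array([ 0.00130154,  0.28013583, -1.11521412]), 'wrist_torque': array([ 0.0487823 , -0.03405078,  0.00203214]), 'gripper_width': 85.42771815286441}
scene {'fx': 579.1887884949149, 'fy': 579.1887884949149, 'cx': 317.59780237943335, 'cy': 241.3340790828638, 'k1': -0.09307079426239713, 'R': array([[ 0.88281336, -0.46951783,  0.01391291],
       [-0.21119613, -0.42321086, -0.88107251],
       [ 0.41956735,  0.77488423, -0.47277655]]), 't': array([-586.07432851,  112.56666184,  956.1946094 ])}
scene press_cap_top [(0.92, [430.1, -359.2, 109.8])]
scene pres
[... 161 characters left out ...]
ift_handle [(0.67, [455.6, -75.3, 116.8])]
scene stand_floor [(0.61, [456.5, -72.1, 10.7])]
top {'fx': 586.2860515359786, 'fy': 586.2860515359786, 'cx': 317.9043567331046, 'cy': 241.46244551926324, 'k1': 0.051231813744485, 'R': array([[ 0.02471472, -0.99949757,  0.01984423],
       [-0.99549357, -0.0264239 , -0.09107325],
       [ 0.09155186, -0.01750395, -0.99564646]]), 't': array([-248.95818012,  575.79522548, 1016.11835079])}
top press_cap_top [(0.55, [432.3, -359.3, 105.1])]
top press [(0.66, [431.8, -357.7, -0.5])]
top stand [(0.73, [457.4, -74.1, 0.4])]
top drift [(0.83, [453.3, -70.3, 8.9])]
top drift_handle [(0.84, [457.1, -71.6, 124.4])]
top stand_floor [(0.96, [454.9, -74.9, 6.9])]
```

View pics/scene0.png

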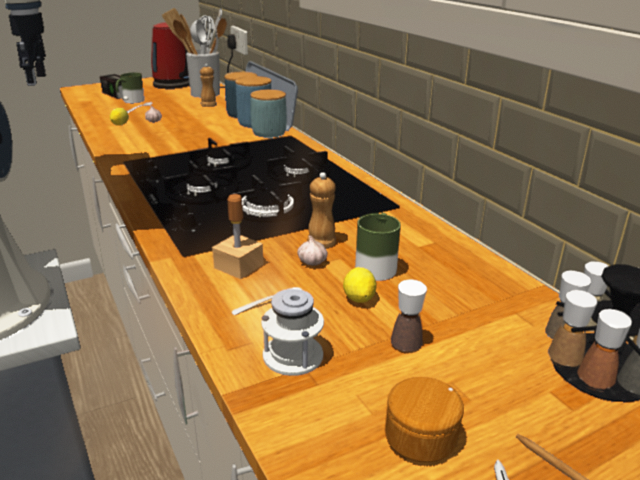

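View pics/top0.png

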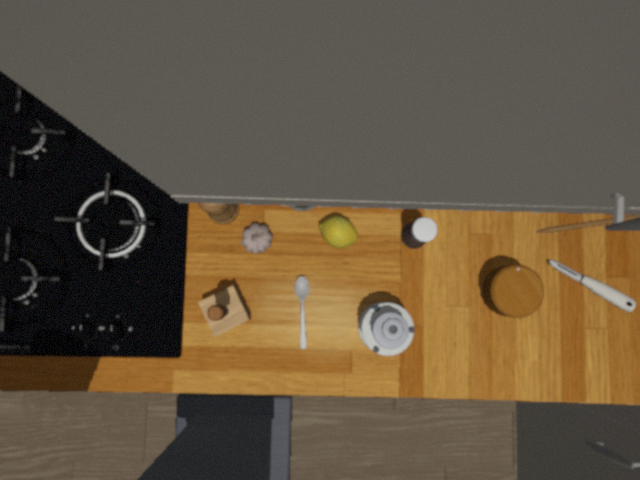

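```bash
cat > h.py <<'E'
import numpy as np,cv2
from cell import bot,viewer,cut_out,mark_of
def ray(c,u,v):
    x=(u-c["cx"])/c["fx"];y=(v-c["cy"])/c["fy"]
    p=np.array([x,y])
    q=p.copy()
    for _ in range(20): q=p/(1+c["k1"]*(q@q))
    R=np.array(c["R"]);t=np.array(c["t"])
    return -R.T@t, R.T@np.array([q[0],q[1],1.])
def onz(c,u,v,z):
    o,d=ray(c,u,v); return o+d*(z-o[2])/d[2]
def proj(c,X):
    p=np.array(c["R"])@np.array(X,float)+np.array(c["t"]);q=p[:2]/p[2];q=q*(1+c["k1"]*(q@q))
    return q*c["fx"]+[c["cx"],c["cy"]]
E
python3 - <<'E'
from h import *
for n,(u,v),(u2,v2) in(("top",(390,328),(224,308)),("scene",(292,322),(238,235))):
    c=viewer.get_calibration(n)
    im,d=viewer.get_image(n)
    a=cv2.resize(im[v-37:v+38,u-40:u+40],(400,375),interpolation=cv2.INTER_CUBIC)
    b=cv2.resize(im[v2-37:v2+38,u2-40:u2+40],(400,375),interpolation=cv2.INTER_CUBIC)
    cv2.imwrite(f"pics/{n}1.png",np.hstack([a,b]))
    for X in([431,-359,106],[456,-73,10],[456,-73,144]): print(n,X,proj(c,X))
    for k in("press","stand","drift"):
        m=cut_out(n,k)
        if m:
            mm=m[0]["mask"];ys,xs=np.nonzero(mm);print(n,k,m[0]["conf"],xs.min(),xs.max(),ys.min(),ys.max())
    for k in("press_cap_top","press_dish","press","stand_floor","stand","drift_handle","drift"):
        print(n,k,[(x["conf"],x["location"]) for x in mark_of(n,k)[:1]])
c=viewer.get_calibration("top");print("cam pos",ray(c,0,0)[0]);
u=d=None
im,d=viewer.get_image("top");print(d[100:180:40,100:640:100])
E
```

```text
top [431, -359, 106] [393.23007355 331.502861  ]
top [456, -73, 10] [225.78649983 310.25604977]
top [456, -73, 144] [214.03175801 312.4774659 ]
top press 0.38 200 238 203 223
top stand 0.85 199 250 286 335
top drift 0.8 207 226 304 320
top press_cap_top [(0.8, [433.0, -358.5, 105.5])]
top press_dish []
top press [(0.73, [433.8, -359.4, -0.7])]
top stand_floor [(0.67, [451.3, -73.9, 9.9])]
top stand [(0.73, [459.4, -77.1, -3.5])]
top drift_handle [(0.5, [583.8, -127.3, -0.2])]
top drift [(0.77, [454.2, -72.8, 10.6])]
scene [431, -359, 106] [292.16568514 298.62246048]
scene [456, -73, 10] [238.24562689 261.74187141]
scene [456, -73, 144] [234.43662245 196.3067866 ]
scene press 0.88 261 323 289 375
scene stand 0.62 212 262 236 279
scene drift 0.7 227 242 194 246
scene press_cap_top [(0.81, [432.0, -358.2, 110.1])]
scene press_dish [(0.83, [432.7, -354.5, 5.4])]
scene press [(0.95, [431.3, -354.3, 0.2])]
scene stand_floor [(0.73, [455.4, -74.9, 11.9])]
scene stand [(0.56, [455.4, -73.4, -5.2])]
scene drift_handle [(0.86, [456.4, -73.5, 119.4])]
scene drift [(0.69, [429.9, -359.1, 108.5])]
cam pos [ 486.32585128 -215.83225299 1069.0745647 ]
[[290.0925  287.69083 282.98566 279.78397 275.8158  275.3065 ]
 [368.58383 360.64084 356.24023 348.24463 347.06317 340.57303]]
```

View pics/top1.png

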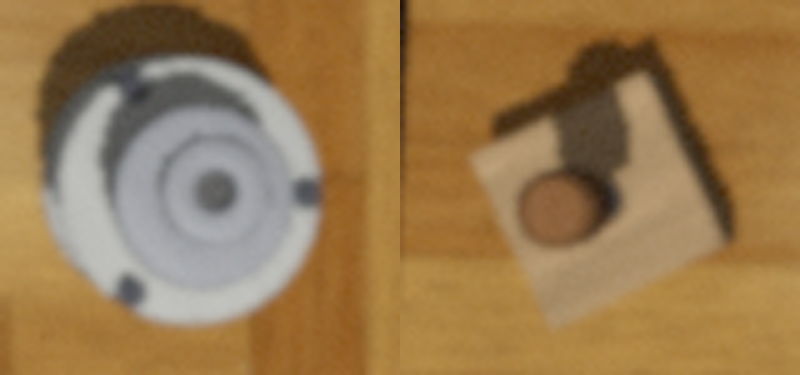

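View pics/scene1.png

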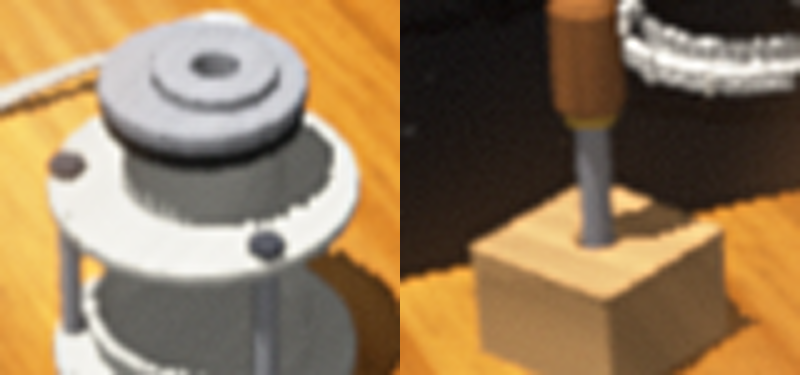

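Run:
```python
from h import *
def blob(n,u,v,r,thr):
    im,d=viewer.get_image(n);g=cv2.cvtColor(im,cv2.COLOR_BGR2GRAY).astype(float)
    p=g[v-r:v+r+1,u-r:u+r+1]
    print(p.astype(int))
    w=np.clip(thr-p,0,None)
    nl,l=cv2.connectedComponents((w>0).astype(np.uint8)); k=l[r,r]; w=w*(l==k)
    ys,xs=np.mgrid[v-r:v+r+1,u-r:u+r+1]
    return (w*xs).sum()/w.sum(),(w*ys).sum()/w.sum()
for n,u,v,r,t in(("top",392,328,7,140),("scene",294,297,6,130)):
    c=viewer.get_calibration(n)
    q=blob(n,u,v,r,t);print(n,q,onz(c,*q,106),onz(c,*q,103))
# rod handle top / stand top
c=viewer.get_calibration("top")
im,d=viewer.get_image("top")
m=cut_out("top","stand")[0]["mask"]; 
cs,_=cv2.findContours(m.astype(np.uint8),0,2)
c0=max(cs,key=cv2.contourArea);print(cv2.minAreaRect(c0),onz(c,*cv2.minAreaRect(c0)[0],45))
for q in((400+0,0),): pass
# stand top corners from crop: 
for a,b in((470,158),(645,70),(732,243),(555,328)):
    U=(a-400+.5)/5-.5+184;V=(b+.5)/5-.5+271;print(onz(c,U,V,45))
U=(560-400+.5)/5-.5+184;V=(208+.5)/5-.5+271;print("handle",onz(c,U,V,141),d[int(V),int(U)])
```

```text
[[135 137 147 154 156 161 162 162 161 161 157 154 151 147 141]
 [138 148 154 158 162 163 163 165 164 167 164 161 159 153 150]
 [149 156 159 162 163 166 165 164 165 165 165 164 162 159 153]
 [156 159 162 160 162 159 156 148 149 154 158 163 164 163 156]
 [159 161 160 158 152 143 133 124 124 127 139 153 162 164 162]
 [161 162 159 153 141 125 111 106 104 103 112 130 155 164 166]
 [160 161 159 147 129 112 104 101 100  97 100 113 142 162 165]
 [162 159 157 141 118 106  99  99  98  96  94 105 134 156 164]
 [164 162 157 141 119 104  96  97  96  97  92 100 129 155 165]
 [166 164 154 142 121 109 101  99  99  95  90 104 135 157 164]
 [166 163 160 148 130 107 101  96  94  89  93 115 145 161 165]
 [169 167 163 154 141 122 108 100  98 100 114 135 155 163 167]
 [167 170 168 161 154 145 133 123 121 128 140 152 162 167 167]
 [166 171 170 167 164 159 153 150 149 152 158 163 167 169 168]
 [159 169 173 172 169 166 163 163 163 163 165 167 168 169 166]]
top (np.float64(392.8714499252616), np.float64(329.05381165919283)) [ 434.92548511 -358.37215663  106.        ] [ 434.76537176 -358.81617179  103.        
[... 542 characters left out ...]
 205 208]
 [213 213 212 210 208 210 210 210 207 207 210 212 209]
 [214 215 215 218 217 220 218 215 216 214 213 210 209]
 [200 209 215 217 217 217 215 214 215 214 212 205 199]]
scene (np.float64(293.16107382550337), np.float64(297.68791946308727)) [ 433.26528084 -357.51855416  106.        ] [ 435.20585585 -353.4760655   103.        ]
((224.4000244140625, 310.3000183105469), (39.35479736328125, 43.37971878051758), 63.43495178222656) [456.87373481 -75.3425654   45.        ]
[469.72410006 -28.79085496  45.        ]
[501.41770771 -87.68952675  45.        ]
[ 442.63205282 -119.93606972   45.        ]
[412.40021492 -60.43399777  45.        ]
handle [456.38516303 -74.95420061 141.        ] 918.22284
```

```bash
python3 -m crank '[[[0,-457,-555,0,0],[0,-457,-555,0,0],[0,-457,-555,0,0],[0,-457,-555,0,0],[0,-457,-555,0,0],[0,-457,-555,0,0],[0,-457,-555,0,0],[0,-457,-555,0,0],[0,-457,-555,0,0],[0,-457,-555,0,0]]]' 60
```

```text
clock: 3.3
eef_pos: [422.5, 11.3, 231.8]
tool_rot: [0.489, 3.102, 0.001]
ft_force: [1.6, 0.3, -0.1]
gripper_width: 85.6
```

```bash
python3 -m crank '[[[0,-59,-71,0,0],[0,-59,-71,0,0],[0,-59,-71,0,0],[0,-59,-71,0,0]]]'
python3 - <<'E'
from h import *
o=bot.get_obs();print(o["eef_pos"],o["tool_rot"],o["joints"])
im,d=viewer.get_image("scene");cv2.imwrite("pics/s2.png",im)
E
```

```text
clock: 3.8
eef_pos: [455.7, -71.9, 231.1]
tool_rot: [-0.49, -3.103, -0.0]
ft_force: [-1.0, -0.1, -0.4]
gripper_width: 85.1
[455.7107749  -71.90017158 231.14509259] [-4.89843629e-01 -3.10255512e+00 -4.86520576e-04] [-1.59965862e-01  9.51152087e-02  1.96921038e+00  3.49326614e-04
  1.07787443e+00 -1.41774490e+00]
```

View pics/s2.png

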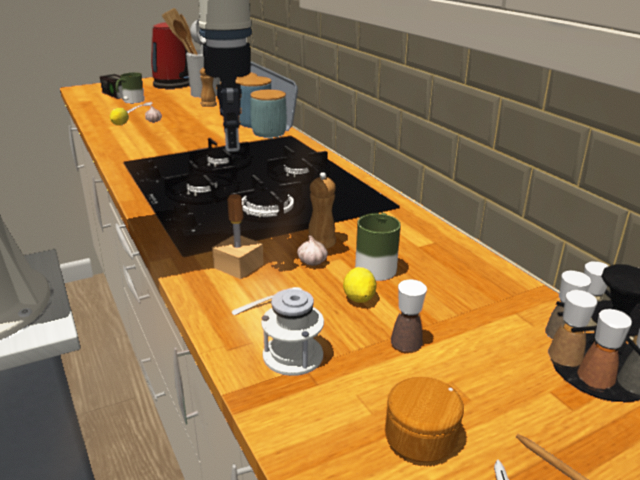

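```bash
python3 -m crank '[[[0,-1.5,-2.5,50,0],[0,-1.5,-2.5,100,0],[0,-1.5,-2.5,132,0],[0,-1.5,-2.5,132,0],[0.4,-1.5,-2.5,132,0],[0.6,-1.5,-2.5,132,0],[1,-1.5,-2.5,132,0],[1,-1.5,-2.5,132,0],[1,-1.5,-2.5,132,0],[1,-1.5,-2.5,132,0]]]' 60; python3 -m crank '[[[1,0,0,0,0],[1,0,0,0,0]]]';python3 - <<'E'
from h import *
o=bot.get_obs();print(o["eef_pos"],o["wrist_torque"],o["ft_force"])
im,d=viewer.get_image("scene");cv2.imwrite("pics/s3.png",cv2.resize(im[100:300,140:360],None,fx=3,fy=3))
E
```

```text
clock: 5.1
eef_pos: [457.7, -75.3, 100.3]
tool_rot: [0.489, 3.101, 0.0]
ft_force: [0.0, 0.3, 8.0]
gripper_width: 24.6
clock: 5.35
eef_pos: [457.7, -75.3, 100.3]
tool_rot: [0.49, 3.101, 0.0]
ft_force: [-0.6, 1.2, 8.2]
gripper_width: 24.9
[457.65737765 -75.29745725 100.29773702] [ 0.27569873  0.18126873 -0.01590894] [-0.59803016  1.18129733  8.21109535]
```

View pics/s3.png

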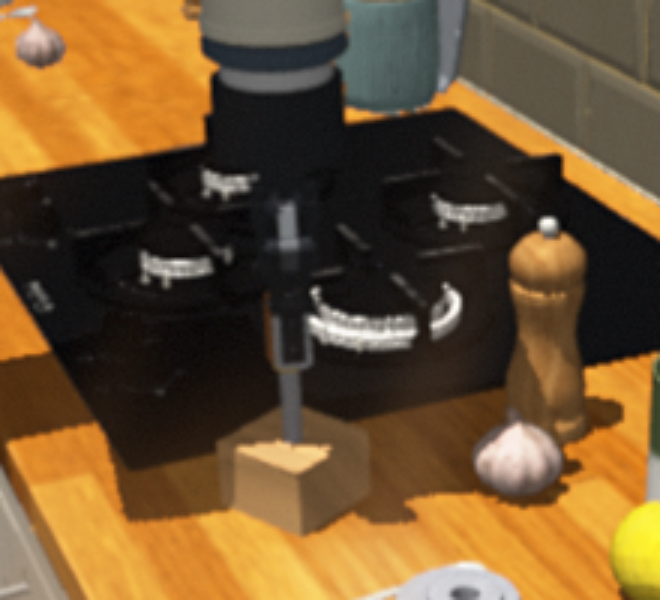

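```bash
python3 -m crank '[[[1,0,0,0,0],[1,0,0,-50,0],[1,0,0,-100,0],[1,0,0,-135,0],[1,-10,-40,-135,0],[1,-24,-100,-135,0],[1,-38,-160,-135,0],[1,-52,-220,-135,0],[1,-65.5,-276.5,-135,0],[1,-65.5,-276.5,-135,0]]]' 100; python3 -m crank '[[[1,0,0,0,0],[1,0,0,0,0],[1,0,0,0,0]]]';python3 - <<'E'
from h import *
o=bot.get_obs();print(o["eef_pos"],o["wrist_torque"],o["ft_force"],o["tool_rot"])
for n in("scene","top"):
  im,d=viewer.get_image(n);cv2.imwrite(f"pics/{n}4full.png",im)
  u,v=(292,270) if n=="scene" else (395,320)
  cv2.imwrite(f"pics/{n}4.png",cv2.resize(im[v-60:v+60,u-80:u+80],None,fx=5,fy=5,interpolation=cv2.INTER_CUBIC))
  for k in ("drift_tip","drift_handle"): print(n,k,[(x["conf"],x["location"]) for x in mark_of(n,k)[:1]])
E
```

```text
clock: 6.65
eef_pos: [433.3, -362.1, 234.3]
tool_rot: [0.496, 3.102, -0.002]
ft_force: [-1.7, 0.2, -0.6]
gripper_width: 24.3
clock: 7.02
eef_pos: [434.3, -357.4, 234.5]
tool_rot: [0.487, 3.103, 0.0]
ft_force: [0.7, 0.8, -1.8]
gripper_width: 24.0
[ 434.34796284 -357.41991198  234.48274606] [-0.01928157 -0.04977929 -0.03393392] [ 0.68135826  0.7737216  -1.78785707] [4.87102899e-01 3.10345363e+00 5.92326873e-05]
scene drift_tip [(0.87, [430.5, -355.8, 139.3])]
scene drift_handle [(0.87, [432.7, -357.7, 254.4])]
top drift_tip []
top drift_handle [(0.31, [459.6, -74.5, 0.7])]
```

View pics/scene4.png

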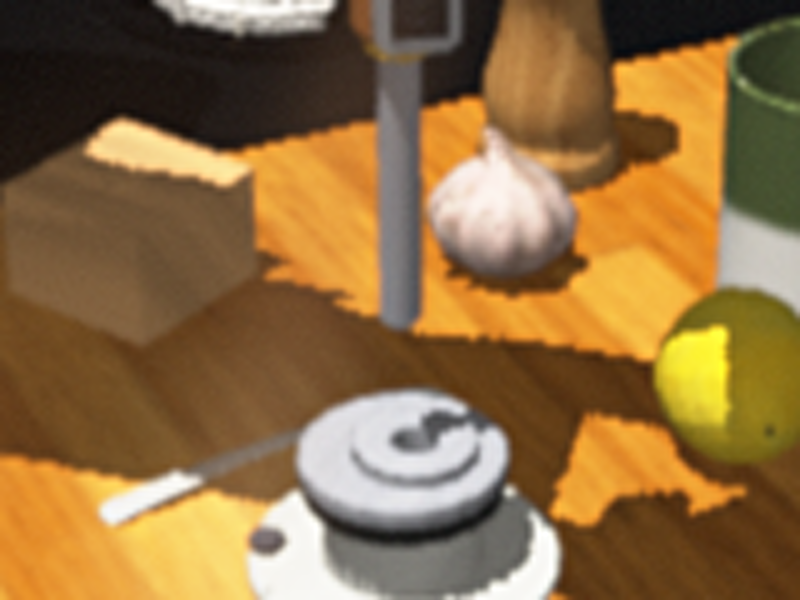

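View pics/top4.png

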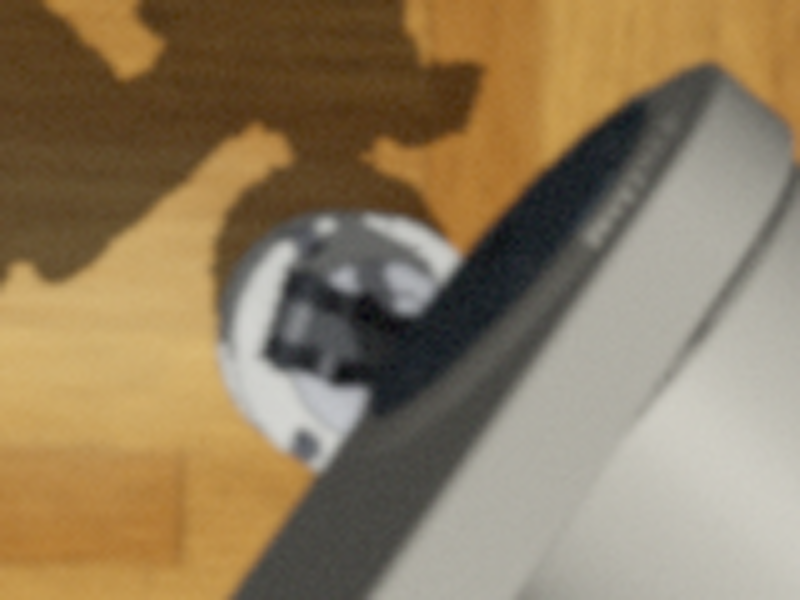

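Run:
```python
from h import *
c=viewer.get_calibration("scene")
for X in([434.9,-358.4,106],[434.9,-358.4,144.2],[434.9,-358.4,195],[434.3,-357.4,144.2],[434.3,-357.4,195]): print(X,proj(c,X))
im,d=viewer.get_image("scene")
for v in (222,230,240,250,260,268,270,272,274,275,276,277): print(v,im[v,283:302].mean(1).astype(int), d[v,290:295].round(1))
# deproject shaft depth
R=np.array(c["R"]);t=np.array(c["t"])
for v in range(230,272,10):
    o,r=ray(c,292.2,v);z=np.median(d[v,291:294]);print(v,(o+r*z).round(1))
for (u,v) in((294,306),(300,306),(290,306)):
    o,r=ray(c,u,v);print("boss",(o+r*d[v,u]).round(1))
```

```text
[434.9, -358.4, 106] [294.48586404 297.70850559]
[434.9, -358.4, 144.2] [294.3338039  274.44791609]
[434.9, -358.4, 195] [294.13216678 241.77633861]
[434.3, -357.4, 144.2] [293.62007159 274.20954166]
[434.3, -357.4, 195] [293.39617263 241.55284027]
222 [44 43 43 54 72 88 92 93 93 91 95 93 86 62 42 33 31 29 29] [746.2 743.1 743.4 744.7   0. ]
230 [ 45  47  47  45  65  97 122 111  98  99  97  96  86  58  41  34  49  79
  87] [753.8 753.6 751.1 752.6 753.2]
240 [141 145 145 145 139 134 131 128 123 119 107  96  93 114 141 143 142 139
 138] [760.2 760.6 763.8 761.8 760.5]
250 [146 144 138 133 131 131 132 130 124 119 108  95  89 116 157 191 198 213
 225] [766.9 771.4 765.7 767.8 767.7]
260 [156 158 161 159 152 138 131 129 127 118 107  96  89 111 137 141 135 106
  86] [778.6 774.8 775.1 774.4 776.7]
268 [155 157 158 159 155 139 129 130 126 116 107  93  90 119 150 156 159 154
 147] [780.8 780.4 784.1 782.2 782.8]
270 [156 157 156 153 152 138 129 129 126 116 106  93  91 124 152 156 156 159
 158] [785.7 782.2 783.1 782.7 784.2]
272 [104 138 146 143 141 135 131 131 127 116 105  91  90 121 151 156 157 156
 157] [782.5 781.4 783.6 782.6 784.4]
274 [ 69  67  68  64  70  94 117 127 125 116 107  97 107 138 153 153 156 159
 160] [785.5 787.2 786.9 788.6 786. ]
275 [ 69  68  65  68  67  77  94 107 112 106  93  98 124 139 152 154 153 154
 159] [788.6 786.6 785.8 784.8 786.7]
276 [ 67  68  67  67  66  68  72  74  75  73  67  82 118 113 132 143 148 146
 153] [1061.2 1062.1 1062.9 1063.6 1061.3]
277 [ 68  65  67  68  68  65  65  64  62  57  53  59  72  70  78  96 120 111
 123] [1058.6 1058.3 1056.9 1061.5 1056.6]
230 [ 429.7 -363.6  216.1]
240 [ 430.5 -361.8  200.3]
250 [ 430.  -362.6  185.8]
260 [ 429.8 -362.7  170.6]
270 [ 429.9 -362.3  154.7]
boss [ 426.9 -373.2  103.5]
boss [ 433.8 -378.   104.3]
boss [ 422.7 -369.1  102.3]
```

```bash
python3 -m crank '[[[1,-3.5,-0.8,0,0],[1,-3.5,-0.8,15,0],[1,-3.5,-0.8,30,0],[1,-3.5,-0.8,34,0],[1,-3.5,-0.8,34,0],[1,-3.5,-0.8,34,0]]]'
python3 - <<'E'
from h import *
o=bot.get_obs();print(o["eef_pos"],o["wrist_torque"],o["ft_force"],o["tool_rot"])
im,d=viewer.get_image("scene")
u,v=(292,280)
cv2.imwrite(f"pics/s5.png",cv2.resize(im[v-40:v+40,u-50:u+50],None,fx=8,fy=7.5,interpolation=cv2.INTER_CUBIC))
o=bot.get_obs();print(o["eef_pos"])
for v in (270,280,290): print(v,im[v,283:306].mean(1).astype(int))
c=viewer.get_calibration("scene");print(proj(c,[434.9,-358.4,110]))
E
```

```text
clock: 8.12
eef_pos: [437.3, -360.5, 200.6]
tool_rot: [0.489, 3.103, -0.0]
ft_force: [-0.1, -0.4, -1.3]
gripper_width: 23.8
[ 437.33518949 -360.45338057  200.57734507] [-0.03949838 -0.04396183 -0.04435223] [-0.14820212 -0.44905862 -1.25188054] [ 4.89287891e-01  3.10279998e+00 -4.03973310e-04]
[ 437.3652189  -360.50757834  200.71064892]
270 [ 90  89  87  86 104 146 159 156 141 133 130 125 118 105  91  90 125 157
 161 154 145 139 136]
280 [ 67  65  65  62  64  62  63  83 121 133 132 125 118 107  94  82  69  61
  56  54  55  57  53]
290 [197 215 218 218 218 218 222 215 161 128 128 123 113 105  91  92 154 210
 216 195 163 126  86]
[294.46994593 295.32351405]
```

View pics/s5.png

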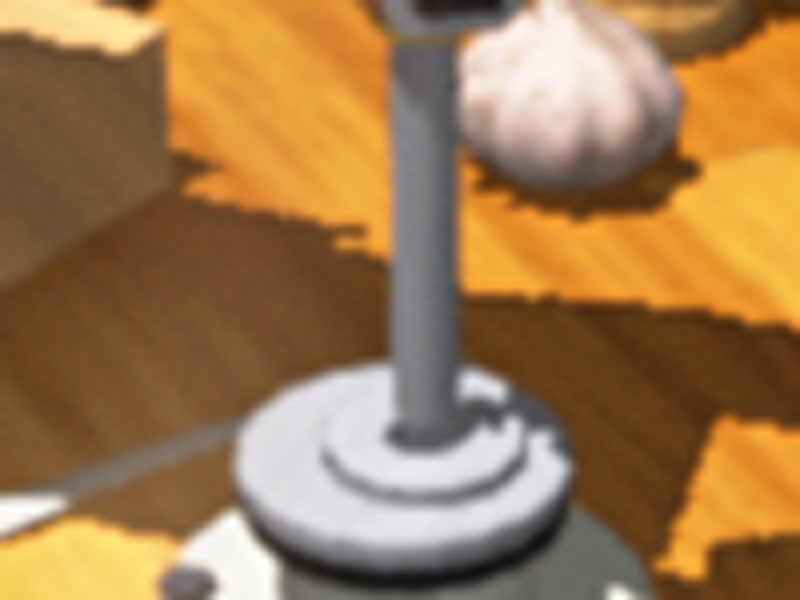

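```bash
python3 -m crank '[[[1,0.5,1.1,0,0],[1,0.5,1.1,2,0],[1,0.5,1.1,4,0],[1,0.5,1.1,5,0],[1,0.5,1.1,6,0],[1,0.5,1.1,6.5,0],[1,0.5,1.1,6.5,0],[1,0.5,1.1,6.5,0]]]'
python3 - <<'E'
from h import *
o=bot.get_obs();print(o["eef_pos"],o["wrist_torque"],o["ft_force"])
E
```

```text
clock: 9.18
eef_pos: [437.0, -359.1, 193.8]
tool_rot: [0.489, 3.103, -0.0]
ft_force: [-0.4, -0.6, -2.3]
gripper_width: 24.0
[ 437.01366201 -359.13747072  193.81556879] [-0.21230222  0.03771459 -0.01831651] [-0.37233108 -0.57205718 -2.32086566]
```

```bash
python3 -m crank '[[[1,0,0,1,0],[1,0,0,2,0],[1,0,0,3,0],[1,0,0,3,0],[1,0,0,3,0]]]'
python3 - <<'E'
from h import *
o=bot.get_obs();print(o["eef_pos"],o["wrist_torque"],o["ft_force"])
im,d=viewer.get_image("scene")
u,v=(292,280)
cv2.imwrite(f"pics/s6.png",cv2.resize(im[v-40:v+40,u-50:u+50],None,fx=8,fy=7.5,interpolation=cv2.INTER_CUBIC))
E
```

```text
clock: 9.8
eef_pos: [437.0, -359.1, 190.7]
tool_rot: [-0.489, -3.103, 0.0]
ft_force: [-0.7, -1.1, -1.3]
gripper_width: 23.9
[ 436.99043766 -359.12275386  190.7481723 ] [-0.28764503 -0.03459563 -0.0225963 ] [-0.66387461 -1.10417689 -1.30636863]
```

View pics/s6.png

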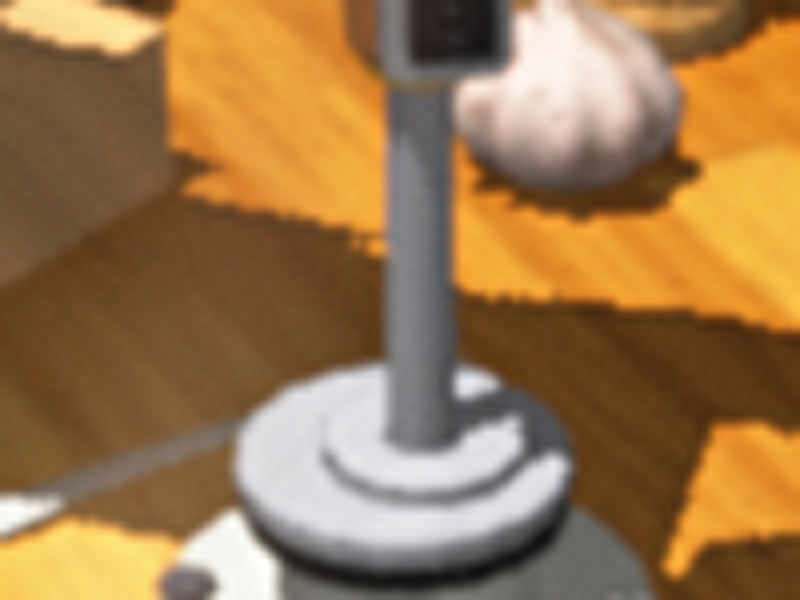

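```bash
python3 -m crank '[[[1,-0.1,-0.4,0,0],[1,-0.1,-0.4,2,0],[1,-0.1,-0.4,4,0],[1,-0.1,-0.4,7,0],[1,-0.1,-0.4,10,0],[1,-0.1,-0.4,13,0],[1,-0.1,-0.4,16,0],[1,-0.1,-0.4,19,0],[1,-0.1,-0.4,19,0],[1,-0.1,-0.4,19,0]]]'
python3 - <<'E'
from h import *
o=bot.get_obs();print(o["eef_pos"],o["wrist_torque"],o["ft_force"])
E
```

```text
clock: 11.1
eef_pos: [437.0, -359.5, 171.8]
tool_rot: [0.489, 3.103, -0.0]
ft_force: [0.2, 0.1, -1.2]
gripper_width: 24.3
[ 437.00297723 -359.52912944  171.83531522] [ 0.01842284 -0.00653214 -0.04372822] [ 0.19509295  0.09398933 -1.20053378]
```

Tip at 81.5 mm, no side load. Step 1 is met; now going slowly onto the plug.

```bash
python3 -m crank '[[[1,0,0,1,0],[1,0,0,2,0],[1,0,0,3,0],[1,0,0,4,0],[1,0,0,5,0],[1,0,0,6,0],[1,0,0,6.5,0],[1,0,0,7,0],[1,0,0,7.5,0],[1,0,0,8,0]]]'
python3 - <<'E'
from h import *
o=bot.get_obs();print(o["eef_pos"],o["wrist_torque"],o["ft_force"])
E
```

```text
clock: 12.35
eef_pos: [437.0, -359.5, 163.8]
tool_rot: [0.489, 3.103, -0.0]
ft_force: [0.3, 0.2, -1.5]
gripper_width: 24.1
[ 437.00616898 -359.51712837  163.78790077] [0.00932842 0.04415645 0.00964975] [ 0.2723593   0.22237897 -1.48153749]
```

```bash
python3 -m crank '[[[1,0,0,0.5,0],[1,0,0,1,0],[1,0,0,1.5,0],[1,0,0,2,0]]]'; python3 -m crank '[[[1,0,0,0.5,0],[1,0,0,1,0]]]'
```

```text
clock: 12.85
eef_pos: [437.0, -359.5, 161.7]
tool_rot: [0.489, 3.103, 0.0]
ft_force: [0.3, -0.0, -2.0]
gripper_width: 24.2
clock: 13.1
eef_pos: [437.0, -359.5, 160.8]
tool_rot: [-0.489, -3.103, -0.0]
ft_force: [-0.6, -0.3, -1.9]
gripper_width: 23.8
```

```bash
python3 -m crank '[[[1,0,0,0.5,0],[1,0,0,1,0],[1,0,0,1.5,0]]]'
```

```text
clock: 13.48
eef_pos: [437.2, -359.6, 159.7]
tool_rot: [0.489, 3.103, -0.0]
ft_force: [-0.8, 0.9, 6.2]
gripper_width: 24.0
```

```bash
python3 -m crank '[[[1,0,0,0.3,0],[1,0,0,0.6,0],[1,0,0,1,0]]]'
```

```text
clock: 13.85
eef_pos: [437.5, -359.8, 159.6]
tool_rot: [0.489, 3.102, -0.001]
ft_force: [-1.6, 2.9, 11.3]
gripper_width: 23.9
```

```bash
python3 -m crank '[[[1,0,0,0.3,0],[1,0,0,0.6,0],[1,0,0,0.9,0]]]'
```

```text
clock: 14.22
eef_pos: [437.7, -360.0, 159.1]
tool_rot: [0.489, 3.101, -0.002]
ft_force: [-1.9, 2.5, 14.4]
gripper_width: 24.1
```

```bash
python3 -m crank '[[[1,0,0,0.2,0],[1,0,0,0.4,0],[1,0,0,0.6,0]]]'
```

```text
clock: 14.6
eef_pos: [437.8, -360.1, 158.7]
tool_rot: [0.489, 3.101, -0.002]
ft_force: [-2.1, 1.2, 15.9]
gripper_width: 23.9
```

```bash
python3 -m crank '[[[1,0,0,0.2,0],[1,0,0,0.4,0],[1,0,0,0.6,0]]]'
```

```text
clock: 14.98
eef_pos: [437.9, -360.2, 158.2]
tool_rot: [0.489, 3.101, -0.002]
ft_force: [-2.0, 2.9, 15.3]
gripper_width: 23.8
```

```bash
python3 -m crank '[[[1,0.2,0.1,0.3,0],[1,0.4,0.2,0.6,0],[1,0.6,0.3,0.9,0],[1,0.6,0.3,1.2,0],[1,0.6,0.3,1.5,0]]]'
```

```text
clock: 15.6
eef_pos: [437.7, -360.0, 156.8]
tool_rot: [0.489, 3.1, -0.003]
ft_force: [-1.1, 1.3, 15.4]
gripper_width: 24.2
```

```bash
python3 -m crank '[[[1,0,0,0.4,0],[1,0,0,0.8,0],[1,0,0,1.2,0],[1,0,0,1.6,0],[1,0,0,2,0]]]'
```

```text
clock: 16.23
eef_pos: [437.7, -359.9, 154.7]
tool_rot: [0.489, 3.1, -0.003]
ft_force: [-0.6, 1.2, 15.2]
gripper_width: 23.8
```

```bash
python3 -m crank '[[[1,0,0,0.5,0],[1,0,0,1,0],[1,0,0,1.5,0],[1,0,0,2,0],[1,0,0,2.5,0],[1,0,0,3,0],[1,0,0,3.5,0],[1,0,0,4,0]]]'
python3 - <<'E'
from h import *
im,d=viewer.get_image("scene")
u,v=(292,300)
cv2.imwrite(f"pics/s7.png",cv2.resize(im[v-75:v+75,u-80:u+80],None,fx=5,fy=4,interpolation=cv2.INTER_CUBIC))
for n in("drift_tip","drift_handle"): print(n,[(x["conf"],x["location"]) for x in mark_of("scene",n)[:1]])
print(bot.get_obs()["ft_force"])
E
```

```text
clock: 17.23
eef_pos: [437.7, -360.0, 150.7]
tool_rot: [0.489, 3.1, -0.003]
ft_force: [-1.4, 1.7, 14.3]
gripper_width: 23.9
drift_tip []
drift_handle [(0.62, [438.6, -359.4, 166.1])]
[-0.70903915  0.13062584 14.76089605]
```

View pics/s7.png

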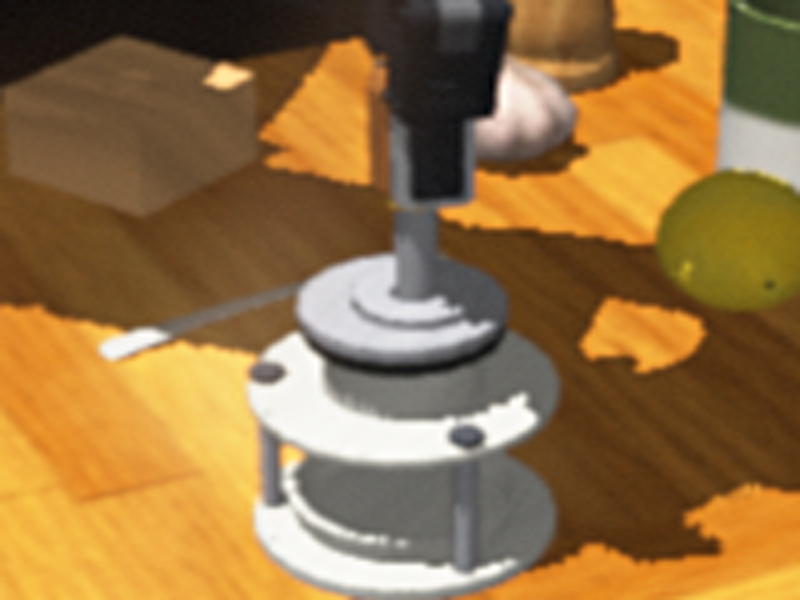

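```bash
python3 -m crank '[[[1,0,0,0.5,0],[1,0,0,1,0],[1,0,0,1.5,0],[1,0,0,2,0],[1,0,0,2.5,0],[1,0,0,3,0],[1,0,0,3.5,0],[1,0,0,4,0],[1,0,0,4.5,0],[1,0,0,5,0]]]'
```

```text
clock: 18.62
eef_pos: [437.7, -359.9, 145.7]
tool_rot: [0.489, 3.1, -0.003]
ft_force: [-1.1, 2.1, 14.3]
gripper_width: 23.5
```

```bash
python3 -m crank '[[[1,0,0,0.5,0],[1,0,0,1,0],[1,0,0,1.5,0],[1,0,0,2,0],[1,0,0,2.5,0],[1,0,0,3,0],[1,0,0,3.5,0],[1,0,0,4,0],[1,0,0,4.5,0],[1,0,0,5,0]]]'
```

```text
clock: 19.88
eef_pos: [437.7, -359.9, 140.6]
tool_rot: [0.489, 3.1, -0.002]
ft_force: [-1.4, 1.6, 14.2]
gripper_width: 24.0
```

```bash
python3 -m crank '[[[1,0,0,0.5,0],[1,0,0,1,0],[1,0,0,1.5,0],[1,0,0,2,0],[1,0,0,2.5,0],[1,0,0,3,0],[1,0,0,3.5,0],[1,0,0,4,0]]]'
python3 - <<'E'
from h import *
im,d=viewer.get_image("scene")
u,v=(292,300)
cv2.imwrite(f"pics/s8.png",cv2.resize(im[v-75:v+75,u-80:u+80],None,fx=5,fy=4,interpolation=cv2.INTER_CUBIC))
E
```

```text
clock: 20.88
eef_pos: [436.6, -359.1, 134.5]
tool_rot: [0.489, 3.103, -0.0]
ft_force: [0.1, -1.1, -0.4]
gripper_width: 24.2
```

View pics/s8.png

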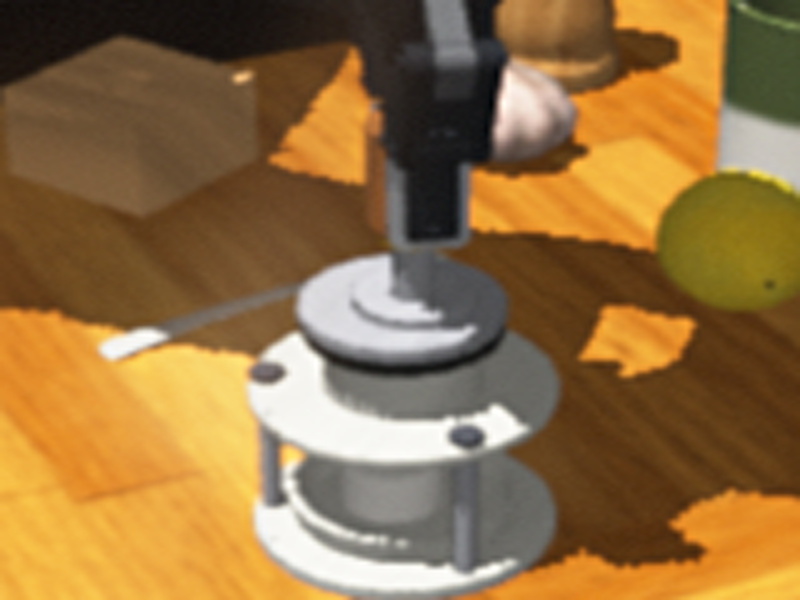

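```bash
python3 -m crank '[[[1,-0.4,-0.3,0,0],[1,-0.4,-0.3,-5,0],[1,-0.4,-0.3,-13,0],[1,-0.4,-0.3,-23,0],[1,-0.4,-0.3,-33,0],[1,-0.4,-0.3,-43,0],[1,-0.4,-0.3,-53,0],[1,-0.4,-0.3,-60,0],[1,-0.4,-0.3,-60,0]]]'
python3 - <<'E'
from h import *
print(bot.get_obs()["ft_force"],bot.get_obs()["wrist_torque"])
im,d=viewer.get_image("scene")
print([(x["conf"],x["location"]) for x in mark_of("scene","plug")[:2]])
u,v=(292,300)
cv2.imwrite(f"pics/s9.png",cv2.resize(im[v-75:v+75,u-80:u+80],None,fx=5,fy=4,interpolation=cv2.INTER_CUBIC))
E
```

```text
clock: 22.05
eef_pos: [437.0, -359.6, 195.3]
tool_rot: [0.489, 3.103, -0.001]
ft_force: [0.3, 0.4, -2.5]
gripper_width: 23.8
[ 0.29406488  0.40367885 -2.45546442] [0.00530404 0.0338954  0.03660889]
[(0.36, [582.4, -123.8, -1.9])]
```

View pics/s9.png

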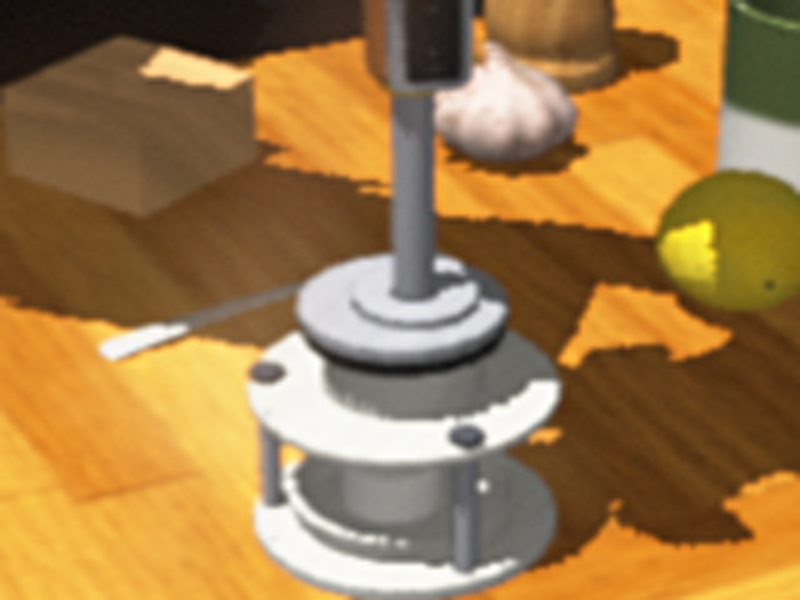

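```bash
python3 -m crank '[[[1,0,0,-10,0],[1,0,0,-25,0],[1,0,0,-40,0],[1,10,40,-40,0],[1,24,100,-40,0],[1,38,160,-40,0],[1,52,220,-40,0],[1,67,277,-40,0],[1,67,277,-40,0],[1,67,277,-40,0]]]';  python3 -m crank '[[[1,0,0,0,0],[1,0,0,0,0],[1,0,0,0,0],[1,0,0,0,0]]]';python3 - <<'E'
from h import *
o=bot.get_obs();print(o["eef_pos"],o["wrist_torque"],o["ft_force"],o["tool_rot"])
im,d=viewer.get_image("scene")
u,v=(240,210)
cv2.imwrite(f"pics/s10.png",cv2.resize(im[v-75:v+75,u-80:u+80],None,fx=5,fy=4,interpolation=cv2.INTER_CUBIC))
c=viewer.get_calibration("scene")
print(proj(c,[456.5,-74.5,45]),proj(c,[456.5,-74.5,144]),proj(c,[456.5,-74.5,180]))
for v in (160,170,180,190,200,205,208,210,212): print(v,im[v,228:250].mean(1).astype(int))
E
```

```text
clock: 23.4
eef_pos: [458.7, -75.4, 235.5]
tool_rot: [0.487, 3.102, -0.001]
ft_force: [-0.4, 0.1, -1.1]
gripper_width: 24.2
clock: 23.9
eef_pos: [458.2, -75.6, 234.6]
tool_rot: [-0.49, -3.103, 0.0]
ft_force: [-0.3, 0.6, -1.5]
gripper_width: 23.7
[458.22091916 -75.63104974 234.61896089] [ 0.01443686 -0.01715921 -0.02414887] [-0.339909    0.6045447  -1.47586704] [-4.90499959e-01 -3.10288252e+00  2.47230147e-05]
[237.82205035 245.68171731] [235.00410709 196.56253931] [233.9457449  177.60775712]
160 [78 50 70 88 90 90 88 81 57 29 13 14 17 15 18 19 19 20 21 15 15 14]
170 [ 6 23 64 85 91 89 88 87 75 45 17 10 16 17 16 22 19 18 20 18 21 18]
180 [11 11 36 69 85 90 90 86 77 57 29 18 21 19 18 16 20 19 19 18 21 22]
190 [19 17 29 61 83 89 88 90 84 74 43 18 21 23 29 36 36 36 43 53 64 67]
200 [ 22  18  19  14  15  12  13  15  14  14  10  12  89 201 230 177 119 117
  87  48  25  16]
205 [ 23  19  18  16  13  14  13  15  13  16  16  15  60 140 165 165 159 113
  84 126 156 164]
208 [ 21  23  22  17  19  17  18  20  18  15  15  16  20  59 111 164 200 227
 239 241 222 224]
210 [ 21  21  22  18  18  21  20  23  21  17  17  16  13  15  49 111 157 175
 175 174 167 211]
212 [ 23  23  21  20  20  19  19  18  22  21  22  24  21  18  19  21  35  68
 124 166 157 159]
```

View pics/s10.png

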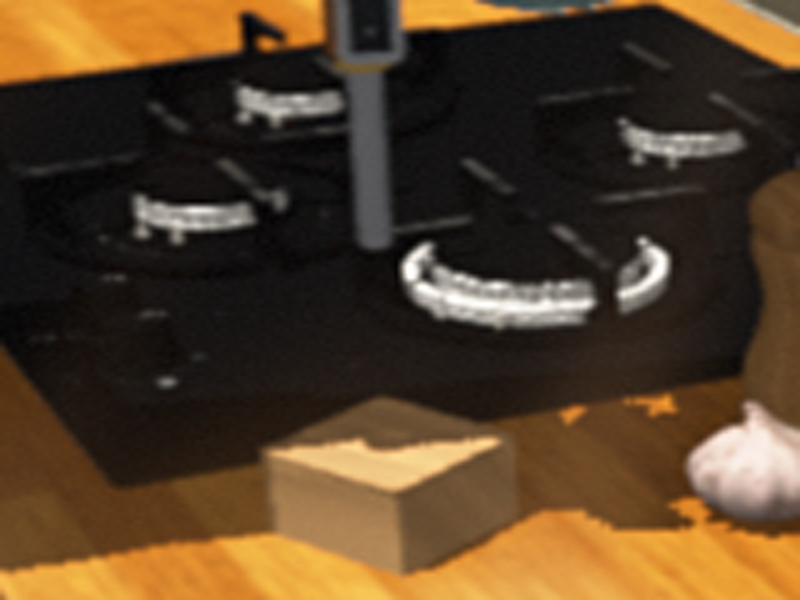

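```bash
python3 -m crank '[[[1,-0.5,0,25,0],[1,-0.5,0,55,0],[1,-0.5,0,80,0],[1,-0.5,0,92,0],[1,-0.5,0,96,0],[1,-0.5,0,98,0],[1,-0.5,0,100,0],[1,-0.5,0,102,0],[1,-0.5,0,102,0]]]'
python3 - <<'E'
from h import *
o=bot.get_obs();print(o["eef_pos"],o["wrist_torque"],o["ft_force"])
im,d=viewer.get_image("scene")
u,v=(240,220)
cv2.imwrite(f"pics/s11.png",cv2.resize(im[v-60:v+60,u-64:u+64],None,fx=6,fy=5,interpolation=cv2.INTER_CUBIC))
E
```

```text
clock: 25.08
eef_pos: [458.8, -75.4, 132.8]
tool_rot: [0.489, 3.103, -0.0]
ft_force: [-0.2, -0.1, -2.0]
gripper_width: 24.1
[458.78060722 -75.40147607 132.7876299 ] [ 0.04919493  0.00392422 -0.01870679] [-0.17706175 -0.14349079 -1.97433941]
```

View pics/s11.png

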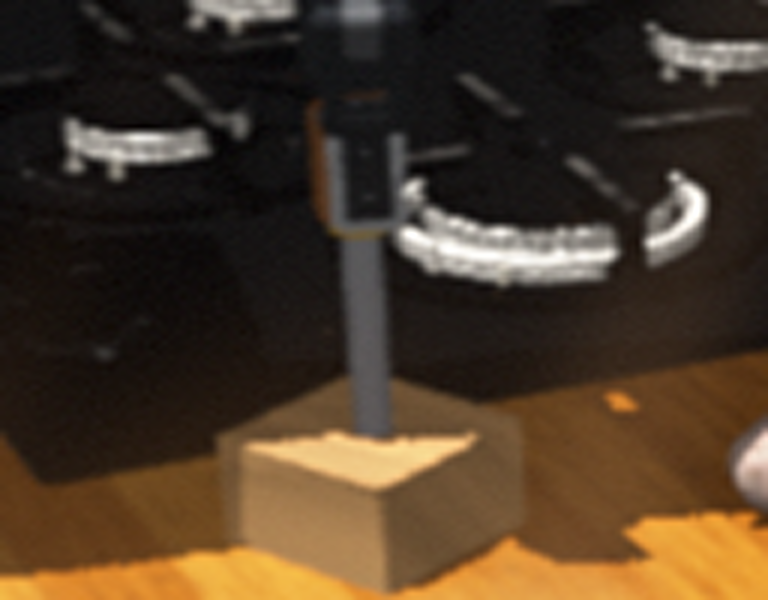

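```bash
python3 -m crank '[[[1,0,0,4,0],[1,0,0,9,0],[1,0,0,15,0],[1,0,0,21,0],[1,0,0,26,0],[1,0,0,29,0],[1,0,0,30.5,0],[1,0,0,31.3,0],[1,0,0,31.3,0]]]'; python3 -c "
from cell import bot
o=bot.get_obs();print(o['ft_force'],o['wrist_torque'])"
```

```text
clock: 26.25
eef_pos: [458.8, -75.4, 101.5]
tool_rot: [0.489, 3.103, 0.0]
ft_force: [-0.5, 0.3, -2.0]
gripper_width: 24.0
[-0.52154656  0.28687235 -2.01214467] [-0.02309415 -0.00808003  0.06425967]
```

```bash
python3 -m crank '[[[1,0,0,0.5,0],[1,0,0,1,0],[1,0,0,1,0]]]'; python3 -m crank '[[[0.6,0,0,0,0],[0.4,0,0,0,0],[0,0,0,0,0],[0,0,0,0,0],[0,0,0,0,0],[0,0,0,0,0]]]'; python3 -m crank '[[[0,0,0,-10,0],[0,0,0,-30,0],[0,0,0,-60,0],[0,0,0,-100,0],[0,0,0,-150,0],[0,0,0,-150,0],[0,40,150,-150,0],[0,40,150,-150,0],[0,40,150,-150,0],[0,40,150,-150,0]]]'
python3 - <<'E'
from h import *
for n in("scene","top"):
  im,d=viewer.get_image(n);cv2.imwrite(f"pics/{n}12.png",im)
  for k in("drift_tip","drift","drift_handle","plug","lemon","garlic"): print(n,k,[(x["conf"],x["location"]) for x in mark_of(n,k)[:1]])
E
```

```text
clock: 26.62
eef_pos: [458.8, -75.4, 100.5]
tool_rot: [0.489, 3.103, 0.0]
ft_force: [-0.3, -0.1, 1.3]
gripper_width: 24.1
clock: 27.38
eef_pos: [458.8, -75.4, 100.4]
tool_rot: [0.489, 3.103, -0.0]
ft_force: [-0.6, -0.2, -0.1]
gripper_width: 85.3
clock: 28.62
eef_pos: [466.3, 81.3, 249.8]
tool_rot: [-0.484, -3.103, 0.0]
ft_force: [-0.8, -0.4, -0.3]
gripper_width: 85.0
scene drift_tip []
scene drift []
scene drift_handle [(0.79, [453.6, -73.6, 117.1])]
scene plug [(0.55, [429.2, -346.7, 6.6])]
scene lemon [(0.92, [603.2, -267.9, -1.3])]
scene garlic [(0.65, [582.3, -124.5, -0.8])]
top drift_tip [(0.71, [460.0, -73.5, 8.5])]
top drift [(0.75, [586.2, -125.4, -1.6])]
top drift_handle [(0.82, [458.3, -75.1, 121.7])]
top plug []
top lemon [(0.71, [597.1, -270.7, 2.1])]
top garlic [(0.69, [584.0, -125.6, -1.4])]
```

View pics/scene12.png

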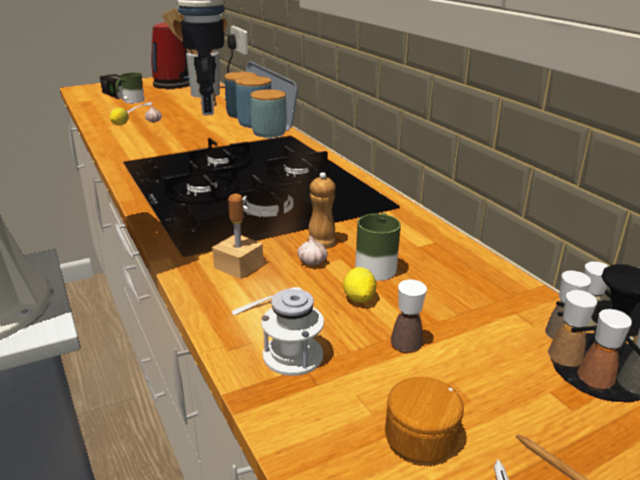

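View pics/top12.png

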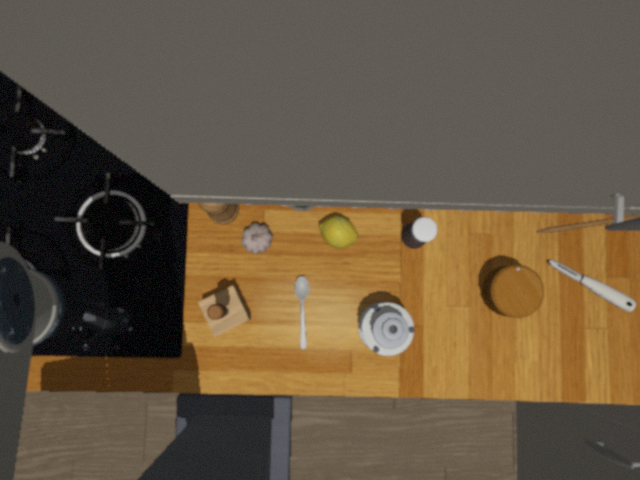

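The rod stands upright in its block (scene pixels around 237, 195–245). The plug is in the dish at about (291, 345), and the bystanders are where they started.

```bash
python3 -c "
from cell import hand_in,bot
print(bot.get_obs()['clock'],hand_in())"
```

```text
the job is handed in; nothing more can be done
29.325 None
```

The plug is in the press's dish and the rod is standing back in its block. I handed the job in at 29.3 s of the 64 s limit; it returns no verdict.

**What I did:** I gripped the rod by its handle and lifted it out. I then lined it up with the cap's hole, which I had found in both cameras, and lowered it in. My correction during that step was about 1 mm. I pushed the plug down at about 4 mm/s until it fell, with the tip about 44 mm above the underside. Finally I drew the rod out, lowered it to the floor of the block's hole, opened the fingers and moved the arm away.

**Forces:**
- Wrist readings during the push peaked at about 16 N. Adding the rod's weight gives about 17 N on the plug, against the 25 N limit. I read the force only at the end of each call, so a brief higher peak would not show.
- No vertical load showed on the cap as the rod went in, and side forces during the push stayed around 3 N.

**Last checks:**
- **Plug:** it shows in the dish in the scene picture. The network put it at (429, -347, 7) with confidence 0.55, about 12 mm from the axis, which is inside the 30 mm limit. The top camera did not report it.
- **Rod:** it stands upright in the block. The top camera put its tip at (460, -74, 9), within a few mm of the hole's floor. The scene camera found the handle but not the tip. The top camera also gave a false "drift" hit on the garlic.
- **Other things:** the lemon, garlic and teaspoon look unmoved in the pictures.

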